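Clip the portafilter into the coffee grinder's fork

ROBOT

A 7-joint arm with a two-finger parallel gripper is mounted at the origin on a cart in front of the work surface, level with it; the furniture and walls round the work are solid. World frame = base frame: x ahead of the robot, y to its left, z up, the work surface at z = 0. Lengths are in m, angles in rad, forces in N, time in s.
With the tool pointing down it reaches from about 0.425 to 0.95 m from the base axis. Payload 4.7 kg.
Tool frame: the origin (TCP) lies on the centre line of the jaws, within the pads' length; the fingertips stand robot.nose_length ahead of it and the grasp point (between the pads) lies 8 mm behind it (robot.nose_length is the distance from the TCP to the fingertips, in m); z points along the fingers, y is the line along which they close (so a half turn about z gives the same grasp; the last joint's range is limited). The gripper opens to 85 mm and grips with 20 to 120 N. Pads are 22 mm wide; open, the fingers measure 114 mm over their backs; the gripper's body (76 mm by 85 mm) begins 54 mm behind the grasp point. The pads swing forward as they close: fully open they stand 13 mm farther back than shut.
Start: joints at [-1.205, 0.469, -0.049, 1.532, 0.024, 1.141, -0.082], TCP at [0.26, 0.623, 0.242] pointing down, gripper open.
Joint ranges: [-2.59, 2.59], [-0.33, 1.99], [-1.39, 1.29], [0.1, 2.45], [-1.04, 4.18], [0.21, 1.99], [-2.66, 2.66]. Speed limits (rad/s): [2.57, 2.57, 3.14, 3.14, 3.14, 3.14, 3.14].

INTERFACE

Orientations are given as [roll, pitch, yaw] about the fixed x, y, z axes, in that order (R = Rz(yaw) Ry(pitch) Rx(roll)).
In Python, from plant import robot gives the robot as it stands. Calls block until the motion is done:
- robot.goto(position, orientation): joint-space move of the TCP to a pose.
- robot.move_straight(position, vel=0.15, attitude=None, contact_N=None): straight line of the TCP; attitude=None keeps the orientation; vel is the mean speed in m/s. With contact_N (N) it stops when the force on the tool has changed by that much, and returns True; else False.
- robot.move_joints(angles): joint-space move.
- robot.grip(opening, strength=None): opening from 0.0 (shut) to 1.0 (fully open); strength is the grip in N (None keeps the last); returns when the fingers have stopped.
- robot.sleep(seconds).
- robot.inverse_kinematics(position, orientation): joint angles nearest the present ones, or None.
- robot.sense(): the state.
- robot.grab_frame(name): name is "side" or "top" or "wrist"; returns a dict with "image" (384x512x3 uint8, red, green, blue), "range_z" (384x512 float32, m along the optical axis (not along the pixel's ray), 0 where there is no reading), "fx", "fy", "cx", "cy" (pixels), "R" (3x3) and "t" (3): a world point X has camera coordinates R X + t. Camera axes: x right, y down, z forward; pixel columns grow to the right and rows downward; lengths in m; the calibration is good to about 2 mm. The wrist camera is an equidistant fisheye: a pixel r from the principal point sees the ray r / f radians off the axis. A picture is of the moment at which its call begins.
A pose or a line that the arm cannot do raises robot.IKError and nothing moves.
- robot.close_job(): hands the job in; it is judged then, once.
The state is a dict: "t": time; "joint_pos": joint angles; "joint_velocities": joint speeds; "effort": joint torques, N m; "tcp_pos": TCP position; "tcp_rot": TCP orientation; "wrist_force": force on the tool from outside, world axes, zero at the start; "torque": the same for the moment, N m; "opening": opening from 0.0 (shut) to 1.0 (fully open); "gripper_force": force on a finger pad.
Only numpy, scipy, OpenCV 4.12 (cv2) and the standard library are available. Lean on these libraries where they do the work, as an engineer would, in place of code of your own. Each camera call takes 0.05 s, during which the arm holds its last target. There are 200 camera calls.

TASK

Get the coffee grinder ready to dose: lift the portafilter out of the tamping stand and slide it level along the grinder's fork, so that its rim pushes the sprung hold-down arm up and passes beneath it, until the arm clicks down behind the rim. Push gently - stop as soon as it is home, do not ram the grinder - and leave the portafilter hanging there hands-free with its handle pointing straight out. Do not disturb the other things on the worktop.

Things in the scene. Friction and masses are not known exactly. Their poses are not given: they have to be found in the camera images.
- portafilter: Loose steel espresso portafilter with black handle, 0.26-0.42 kg, 36 mm high. Origin: centre of the basket's underside; z up, handle along -x. Round basket 58 mm wide, 28 mm high; rim flange above it. Centre of mass 28 mm from the basket's axis towards the handle. Starts level in the tamping stand, held by its flange; comes out straight up, 30 mm clears it.
- handle (a point): Middle of the portafilter's handle (axes as the portafilter), 105 mm from the basket's axis, 18 mm above its underside. The handle is a rounded bar 24 mm wide, 24 mm high, from 51 to 165 mm from the basket's axis, joined by a 15 mm neck. Best held about here or a little back, from above: nearer the basket the gripper comes close to the grinder's head.
- rim (a point): Centre of the portafilter's rim top, 36 mm above its underside. The rim flange is 68 mm wide and 8 mm thick (28 to 36 mm up); two side lugs make it 76 mm wide along y. Its top is a ring 6.5 mm wide round the open basket, sunk 5 mm or more inside.
- stand: Fixed dark wooden tamping stand, 94 x 94 x 60 mm: octagonal collar, 61 mm inside, open on its -x side (towards the robot) for neck and handle. Origin: centre of its underside on the worktop. The portafilter's flange lies on the collar's top; its origin is then 32 mm above the worktop.
- grinder: Fixed steel coffee grinder with clear hopper, 150 mm wide, 385 mm high. Origin: on the worktop straight below fork_seat; x points from the robot into the grinder. Foot plate 20 mm high from x = -45 to 210 mm; column face at x = 90 mm; the head overhangs from x = -10 mm back, at z = 203 to 265 mm, its chute down to z = 171 mm.
- fork_seat (a point): On the grinder, its axes: midway between the fork's two level prongs, at their top, 95 mm up. Prongs: flat bars along x, 60.4 mm apart inside, 8 mm wide; the flange slides on them. Home: portafilter origin 28 mm below, its x along this x, stopped by a rubber buffer on the clamp block. That block is locked anywhere within 9 mm either way, so home x is -9 to +9 mm here: find it by feel.
- fork_tips (a point): On the grinder, its axes: midway between the ends of the prongs, 46 mm in front of fork_seat. The last 16 mm of the prongs bend down and apart as a lead-in; straight from x = -30 mm of fork_seat. Bring the basket in from the front or lower it between the prongs 60 to 80 mm in front of fork_seat, flange 1 to 2 mm above prong height, then slide along +x. Prongs and arm are slippery polished steel.
- hold_down (a joint): Angle (rad) of the sprung steel hold-down arm, 16 mm wide, hinged on the clamp block behind the fork; 0 = down at rest, grows as lifted. The incoming rim meets its bent-up lip about 30 mm before home and lifts it (push 3 to 8 N), 0.13-0.15 while its 4 mm nib rides on the rim; about 2 mm before the buffer the nib drops behind the rim and the arm bears on it with 4 N, at about 0.07.
- mug: Loose grey-green mug, 82 mm diameter, 100 mm high, origin under its centre. Bystander.
- tamper: Loose steel coffee tamper, foot 51 mm diameter, 84 mm high, origin under its centre. Bystander.
- timer: Loose white kitchen timer, 61 mm diameter, 54 mm high, origin under its centre. Bystander.
- salt: Loose clear salt mill, 42 mm diameter, 114 mm high, origin under its centre. Bystander.
- pepper: Loose clear pepper mill, 42 mm diameter, 114 mm high, origin under its centre. Bystander.
Mind the look-alikes: they are no part of the job. What is shaped like the stand but orange is not meant.

How it is judged:
On the way, in this order (a step that is already met when the one before it is completed fails the run):
1. the portafilter is lifted clear out of the tamping stand (z of portafilter in the frame of stand above 0.062 m), for 0.1 s.
2. on the fork, the portafilter's rim has pushed the hold-down arm up and is under it (value of joint hold_down above 0.125 rad and x of portafilter in the frame of fork_seat above -0.025 m and distance between portafilter and fork_seat below 0.05 m), for 0.05 s.
At the end, for the whole second after the job is handed in: The portafilter hangs in the fork, at rest and let go: the hold-down arm has dropped behind the rim and bears on it (0.055 to 0.095 rad), basket within 13 mm from the nominal seat along the fork and 3 mm across and in height, level within 0.05 rad, handle straight out within 0.15 rad (value of joint hold_down between 0.055 and 0.095 rad and x of portafilter in the frame of fork_seat between -0.013 and 0.012 m and y of portafilter in the frame of fork_seat between -0.003 and 0.003 m and z of portafilter in the frame of fork_seat between -0.031 and -0.025 m and angle between portafilter's own z axis and vertical below 0.05 rad and angle between the x axis of portafilter and the x axis of fork_seat, either way round below 0.15 rad and linear speed of portafilter below 0.02 m/s); the robot touches nothing.
It fails at once if the portafilter is rammed: more than 25 N between portafilter and grinder (contact force between portafilter and grinder above 25 N).
It fails at once if a bystander is pushed more than 30 mm from its place (distance of any of mug, tamper, timer, salt, pepper from where it was at the start of the episode above 0.03 m).
It also fails if it takes over 67 s, if anything falls off the work surface, if the arm or the gripper's body presses on something with over 40 N, if the wrist force passes 120 N, or if a joint passes its speed limit or range.

## Working session

There is one attempt and no reset: what is moved stays moved. The work goes in short steps, each a Python script; the robot and the scene stay as the last script left them, time stands still between calls to the robot, and variables do not carry over. Pictures are saved under pics/ and viewed, at most 10 in all, crops included, and the job is handed in when it is done.

```bash
mkdir -p pics; ls; cat > h.py <<'E'
import numpy as np, cv2
from plant import robot
def cloud(f):
    z=f["range_z"]; v,u=np.indices(z.shape)
    P=np.stack([(u-f["cx"])/f["fx"]*z,(v-f["cy"])/f["fy"]*z,z],-1)
    W=(P-f["t"])@f["R"]; W[z==0]=np.nan
    return W
E
python3 - <<'E'
from h import *
for n in("top","side"):
    f=robot.grab_frame(n); np.savez("%s.npz"%n,**f)
    cv2.imwrite("pics/%s.png"%n,f["image"][:,:,::-1])
    print(n,f["fx"],f["cx"],f["cy"],-np.array(f["R"]).T@f["t"],np.array(f["R"])[2])
s=robot.sense();print(s,robot.nose_length)
E
```

```text
pics
top 478.4209615452952 253.3629047766845 193.62888020600906 [0.23413843 0.01541789 1.26595871] [ 0.23505205 -0.08352089 -0.96838773]
side 450.97714388853643 252.02213239523905 196.61473330439918 [-0.08200127 -0.26514214  1.02262612] [ 0.5512569   0.16918736 -0.81700151]
{'t': 0.1, 'joint_pos': array([-1.20488035,  0.4693594 , -0.04865023,  1.53358101,  0.02410927,
        1.14098383, -0.08230207]), 'joint_velocities': array([ 0.00106691, -0.00256418, -0.00022545, -0.0015891 ,  0.00113275,
        0.00226641, -0.0017499 ]), 'effort': array([ 4.38140441e-04, -5.11517823e+01, -4.72744473e-02, -2.38389552e+01,
        1.07313393e-02,  4.34389294e-03,  1.44806825e-05]), 'tcp_pos': array([0.25939462, 0.62262136, 0.24136468]), 'tcp_rot': array([-3.13984762e+00,  4.37425664e-05,  2.74685699e+00]), 'wrist_force': array([-0.75593577, -0.08945016,  0.31730443]), 'torque': array([ 0.0468051 , -0.01970349, -0.06100165]), 'gripper_force': 0.0, 'opening': 1.003408476594781} 0.011
```

View pics/top.png

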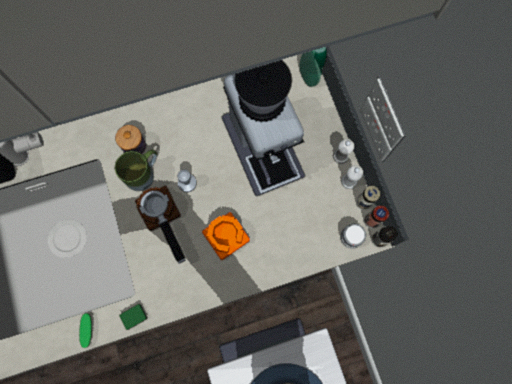

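View pics/side.png

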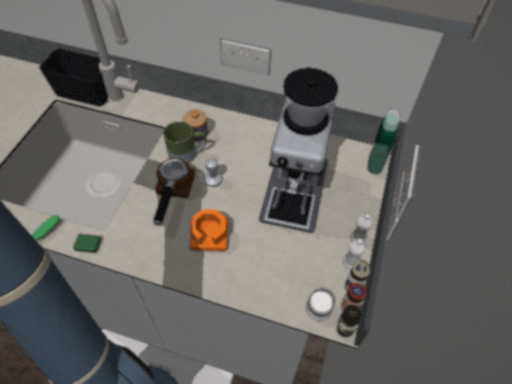

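The top view shows the portafilter in the dark stand at (156,206), with its handle running to (180,258). The tamper is at (186,180), the mug at (133,168), the orange decoy at (227,235) and the grinder at about (268,130), with its fork near (276,158). The side view agrees. Next I'll measure from depth.

```bash
python3 - <<'E'
from h import *
D={n:dict(np.load(n+".npz")) for n in("top","side")}
C={n:cloud(D[n]) for n in D}
for n,(u,v) in {"top":(156,206),"side":(174,170)}.items(): print(n,C[n][v,u])
T=C["top"]
for nm,(u,v) in dict(handle_end=(179,255),h2=(170,235),tamper=(185,175),mug=(133,168),orange=(227,235),foot=(275,172),head=(275,135),worktop=(220,200)).items(): print(nm,T[v,u].round(3))
pf0=T[206,156]
for n in C:
    P=C[n].reshape(-1,3); P=P[~np.isnan(P[:,0])]
    near=P[np.hypot(*(P[:,:2]-pf0[:2]).T)<0.2]
    # rim
    r=near[(np.hypot(*(near[:,:2]-pf0[:2]).T)<0.05)&(near[:,2]>0.063)&(near[:,2]<0.075)]
    print(n,"rim pts",len(r),r.min(0),r.max(0))
    (c,rad)=cv2.minEnclosingCircle(r[:,:2].astype(np.float32)); print("circ",c,rad)
    g=P[(P[:,2]>0.015)&(P[:,2]<0.025)&(np.hypot(*(P[:,:2]-T[172,275][:2]).T)<0.16)]
    print(n,"foot rect",cv2.minAreaRect(g[:,:2].astype(np.float32)))
    g=P[(P[:,2]>0.255)&(P[:,2]<0.275)&(np.hypot(*(P[:,:2]-T[172,275][:2]).T)<0.3)]
    print(n,"head rect",cv2.minAreaRect(g[:,:2].astype(np.float32)))
# crops
for n,(x,y) in {"top":(210,60),"side":(240,60)}.items():
    im=D[n]["image"][y+40:y+160,x:x+130,::-1]; cv2.imwrite(f"pics/c_{n}.png",cv2.resize(im,None,fx=4,fy=4,interpolation=cv2.INTER_CUBIC))
cv2.imwrite("pics/c.png",np.hstack([cv2.resize(cv2.imread(f"pics/c_{n}.png"),(400,370)) for n in D]))
E
```

```text
top [0.57902801 0.16294546 0.04124955]
side [0.59752233 0.17137108 0.04064089]
handle_end [0.434 0.139 0.059]
h2 [0.489 0.147 0.063]
tamper [0.624 0.065 0.08 ]
mug [0.71  0.198 0.013]
orange [0.451 0.009 0.023]
foot [ 0.576 -0.167  0.021]
head [ 0.591 -0.159  0.262]
worktop [ 0.554 -0.002 -0.004]
top rim pts 210 [0.53263771 0.11983094 0.06303933] [0.62201191 0.20406087 0.07268142]
circ (0.5780160427093506, 0.16618642210960388) 0.04672916978597641
top foot rect ((0.6288163661956787, -0.16226133704185486), (0.18990609049797058, 0.14907708764076233), 4.188133239746094)
top head rect ((0.5837241411209106, -0.25345665216445923), (0.36784887313842773, 0.3192294239997864), 0.18962086737155914)
side rim pts 209 [0.53341744 0.12441566 0.06300169] [0.61759631 0.20125995 0.07299314]
circ (0.5783221125602722, 0.16080030798912048) 0.04514341801404953
side foot rect ((0.6283993124961853, -0.16257715225219727), (0.1882953941822052, 0.14945219457149506), 4.417693614959717)
side head rect ((0.5837476849555969, -0.25266021490097046), (0.31692567467689514, 0.36563006043434143), 89.9538345336914)
```

View pics/c.png

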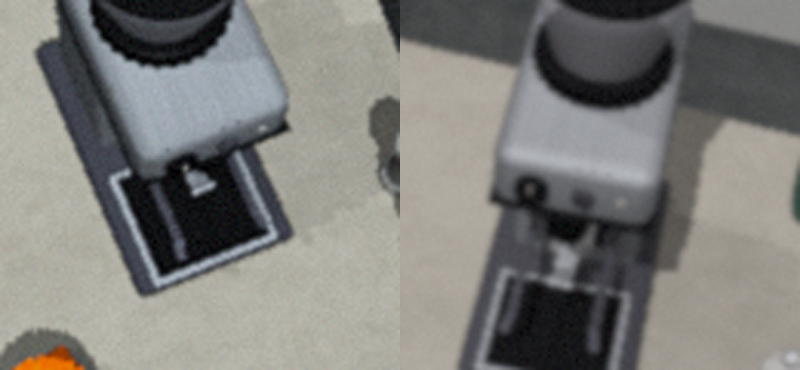

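The crop shows the fork's two prongs (left picture at about (165,215) and (258,200)), the lip of the hold-down arm between them, and the foot tray. Next I'll refine the prongs and portafilter numerically.

```bash
python3 - <<'E'
from h import *
D={n:dict(np.load(n+".npz")) for n in("top","side")}
a=np.radians(4.3); o=np.array([0.579,-0.166]); R=np.array([[np.cos(a),-np.sin(a)],[np.sin(a),np.cos(a)]])
for n in D:
    P=cloud(D[n]).reshape(-1,3); P=P[~np.isnan(P[:,0])]
    G=np.c_[(P[:,:2]-o)@R,P[:,2]]
    m=(np.abs(G[:,1])<0.06)&(G[:,0]>-0.06)&(G[:,0]<0.03)&(G[:,2]>0.07)&(G[:,2]<0.13)
    Q=G[m];
    for s in(1,-1):
        q=Q[(Q[:,1]*s>0.02)]
        if len(q): print(n,s,len(q),"x",q[:,0].min().round(3),q[:,0].max().round(3),"y fit",np.polyfit(q[:,0],q[:,1],1).round(4),"med",np.median(q,0).round(4), "yrange",q[:,1].min().round(4),q[:,1].max().round(4))
    q=Q[np.abs(Q[:,1])<0.02]; print(n,"lip",len(q),np.median(q,0) if len(q) else "",q[:,1].min(),q[:,1].max())
    h=P[(P[:,2]>0.205)&(P[:,2]<0.27)]; g=np.c_[(h[:,:2]-o)@R,h[:,2]]; g=g[(abs(g[:,1])<.09)&(g[:,0]>-.05)&(g[:,0]<.1)]
    print(n,"head x min",np.percentile(g[:,0],1),"y",np.percentile(g[:,1],[1,99]))
    # portafilter handle
    c=np.array([0.578,0.163])
    m=(np.hypot(*(P[:,:2]-c).T)<0.19)&(P[:,0]<0.53)&(P[:,2]>0.054)&(P[:,2]<0.07)
    q=P[m]; l=cv2.fitLine(q[:,:2].astype(np.float32),cv2.DIST_L2,0,.01,.01).ravel(); print(n,"handle",len(q),l,np.degrees(np.arctan2(l[1],l[0])),q.min(0),q.max(0),np.median(q[:,2]))
    m=(np.hypot(*(P[:,:2]-c).T)<0.075)&(P[:,2]>0.05)&(P[:,2]<0.075)&(P[:,0]>0.525)
    q=P[m]; print(n,"stand",cv2.minAreaRect(q[:,:2].astype(np.float32)))
    for x,y,nm in((.624,.065,"tamper"),):
        q=P[(np.hypot(P[:,0]-x,P[:,1]-y)<.04)&(P[:,2]>.01)]; print(nm,q.min(0),q.max(0))
E
```

```text
top 1 86 x -0.044 0.024 y fit [-0.036   0.0343] med [-0.0122  0.035   0.0931] yrange 0.0302 0.0407
top -1 81 x -0.043 0.022 y fit [ 0.0371 -0.0341] med [-0.013  -0.0346  0.0934] yrange -0.0407 -0.0301
top lip 45 [0.00821693 0.00010676 0.10273783] -0.009217993107462396 0.010171214954884069
top head x min -0.016015971305372828 y [-0.05910901  0.06223313]
top handle 596 [0.03216542 0.9994826  0.47201243 0.10755344] 88.15674 [ 0.41670529 -0.00560244  0.05400799] [0.5299861  0.16530423 0.06557731] 0.05886766982550301
top stand ((0.5888501405715942, 0.1609092503786087), (0.09205105155706406, 0.12249762564897537), 78.50072479248047)
tamper [0.58479308 0.0448134  0.01000614] [0.64140622 0.09333958 0.60810822]
side 1 82 x -0.042 0.03 y fit [-0.0322  0.0339] med [-0.0107  0.0342  0.0938] yrange 0.0298 0.0405
side -1 78 x -0.043 0.029 y fit [ 0.0303 -0.0347] med [-0.008  -0.035   0.0945] yrange -0.0402 -0.0305
side lip 55 [ 0.0164329  -0.00032126  0.10258783] -0.009940373217679984 0.009926634542768676
side head x min -0.015219929572104674 y [-0.06122301  0.06024728]
side handle 541 [ 0.01100764 -0.99993944  0.47229037  0.10124489] -89.36929 [ 0.41589032 -0.00703462  0.05404809] [0.52946789 0.16418096 0.06754488] 0.06009200886738166
side stand ((0.5907914638519287, 0.16586512327194214), (0.11124924570322037, 0.10071082413196564), 53.76071548461914)
tamper [0.60122068 0.04380386 0.01001467] [0.65081249 0.09320922 0.08648276]
```

```bash
python3 - <<'E'
from h import *
D={n:dict(np.load(n+".npz")) for n in("top","side")}
c=np.array([0.578,0.163])
for n in D:
    P=cloud(D[n]).reshape(-1,3); P=P[~np.isnan(P[:,0])]
    q=P[(P[:,0]<0.52)&(P[:,0]>.38)&(P[:,1]>0.1)&(P[:,1]<.2)&(P[:,2]>0.05)&(P[:,2]<0.07)]
    l=cv2.fitLine(q[:,:2].astype(np.float32),cv2.DIST_HUBER,0,.001,.001).ravel(); l[:2]*=np.sign(l[0])
    s=(q[:,:2]-l[2:])@l[:2]; w=(q[:,:2]-l[2:])@np.array([-l[1],l[0]])
    print(n,len(q),"yaw",np.degrees(np.arctan2(l[1],l[0])),"end",l[2:]+l[:2]*s.min(),"axis est",l[2:]+l[:2]*(s.min()+.165),"halfwidth",w.min(),w.max(),np.median(q[:,2]))
for y in(0.165,0.165-np.pi,0.165+np.pi): print(y,robot.inverse_kinematics([0.47,0.145,0.2],[np.pi,0,y]))
E
```

```text
top 384 yaw 9.19425 end [0.41743166 0.1375679 ] axis est [0.58031179 0.16393195] halfwidth -0.01188358647207294 0.01222041340499465 0.05881694709499247
side 334 yaw 8.877271 end [0.41675337 0.13569502] axis est [0.57977686 0.16115757] halfwidth -0.010771783748461484 0.013005598365406313 0.06006030042142506
0.165 [-0.90955299  0.23924316  0.62023219  2.034178   -0.17414751  0.91884242
 -1.60237743]
-2.976592653589793 [-0.48574417  0.21518161  0.11676407  2.01264291 -0.03138091  0.91542694
  1.38327606]
3.306592653589793 [-0.48574417  0.21518161  0.11676407  2.01264291 -0.03138091  0.91542694
  1.38327606]
```

```bash
python3 - <<'E'
from h import *
ps=0.158; ax=np.array([0.580,0.1625]); d=np.array([np.cos(ps),np.sin(ps)])
g=ax-0.108*d; O=[np.pi,0,ps-np.pi]
for p,y in(([0.40,-0.18,.1],.075),([0.37,-0.18,.2],.075),([0.47,-.174,.09],.075)): print(robot.inverse_kinematics(p,[np.pi,0,y-np.pi]))
robot.goto([*g,0.2],O)
print(robot.move_straight([*g,0.041],vel=0.12,contact_N=8))
robot.grip(0.0,120)
s=robot.sense(); print({k:s[k] for k in("t","tcp_pos","tcp_rot","opening","gripper_force","wrist_force","torque","joint_pos")})
f=robot.grab_frame("wrist"); cv2.imwrite("pics/w1.png",f["image"][:,:,::-1])
E
```

```text
[-0.25739956  0.3462148   0.70777466  2.24225585 -0.36575279  0.66474118
  2.35889119]
[-0.52988542  0.09148922  0.95593663  2.20629367 -0.09660319  0.88471735
  2.13118443]
[-0.10387617  0.41653678  0.46832736  2.10471565 -0.29386831  0.68221329
  2.20592373]
False
{'t': 4.075, 'tcp_pos': array([0.47335547, 0.14557908, 0.04115854]), 'tcp_rot': array([ 3.14145877e+00,  1.31377180e-04, -2.98366869e+00]), 'opening': 0.26266110288742, 'gripper_force': 117.06051349639893, 'wrist_force': array([-1.27249609,  0.72567755,  2.42110956]), 'torque': array([-0.00259054,  0.01347418,  0.01363339]), 'joint_pos': array([-0.4545799 ,  0.46467834,  0.08844228,  2.12821996, -0.07582577,
        0.55138729,  1.41786216])}
```

View pics/w1.png

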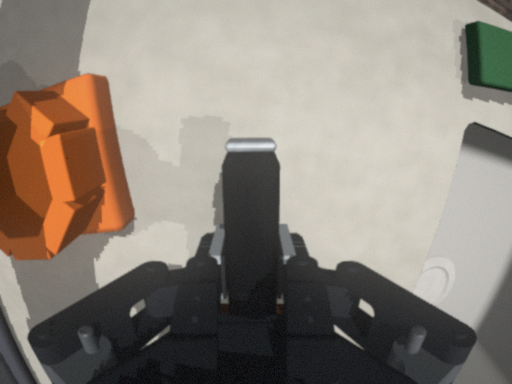

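The wrist view shows the handle centred between the pads, with its end at (250,145). The opening of 0.26 matches 24 mm. Next: lift and measure the pose.

```bash
cat >> h.py <<'E'
def pfpose():
    """portafilter in hand: offsets seen by depth, tool-centred frame (x along tool's handle dir)"""
    s=robot.sense(); p=s["tcp_pos"]; ps=s["tcp_rot"][2]+np.pi
    R=np.array([[np.cos(ps),-np.sin(ps)],[np.sin(ps),np.cos(ps)]])
    for n in("top","side"):
        f=robot.grab_frame(n); P=cloud(f).reshape(-1,3); P=P[~np.isnan(P[:,0])]
        G=np.c_[(P[:,:2]-p[:2])@R,P[:,2]-p[2]]
        q=G[(abs(G[:,1])<.05)&(G[:,0]>.06)&(G[:,0]<.16)&(G[:,2]>.012)&(G[:,2]<.05)]
        if len(q)<30: print(n,"few"); continue
        c,r=cv2.minEnclosingCircle(q[:,:2].astype(np.float32))
        A=np.c_[q[:,0]-.108,q[:,1],np.ones(len(q))]
        k=np.linalg.lstsq(A,q[:,2],rcond=None)[0]
        h=G[(abs(G[:,1])<.016)&(G[:,0]<-.03)&(G[:,0]>-.07)&(abs(G[:,2]-.01)<.04)]
        print(n,len(q),"circ",np.round(c,4),round(r,4),"rim y range",q[:,1].min().round(4),q[:,1].max().round(4),"plane slope x,y,z",k.round(4),"handle end x",h[:,0].min().round(4) if len(h) else None, "tail med",np.median(h,0).round(4) if len(h) else None)
    print("t",s["t"],"tcp",p.round(4),"F",s["wrist_force"].round(2),"M",s["torque"].round(3),"open",round(s["opening"],4))
    return f
E
python3 - <<'E'
from h import *
p=robot.sense()["tcp_pos"]
robot.move_straight([p[0],p[1],0.09],vel=0.05)
robot.move_straight([p[0],p[1],0.16],vel=0.12)
f=pfpose(); cv2.imwrite("pics/s2.png",cv2.resize(f["image"][80:280,100:350,::-1],None,fx=3,fy=3))
E
```

```text
top few
side 190 circ [ 0.1115 -0.0015] 0.037 rim y range -0.0381 0.0197 plane slope x,y,z [-0.0127 -0.0605  0.0216] handle end x -0.0567 tail med [-0.0464 -0.004   0.0162]
t 5.9917 tcp [0.4728 0.1454 0.1594] F [-0.83  0.02 -3.13] M [0.012 0.276 0.04 ] open 0.2621
```

View pics/s2.png

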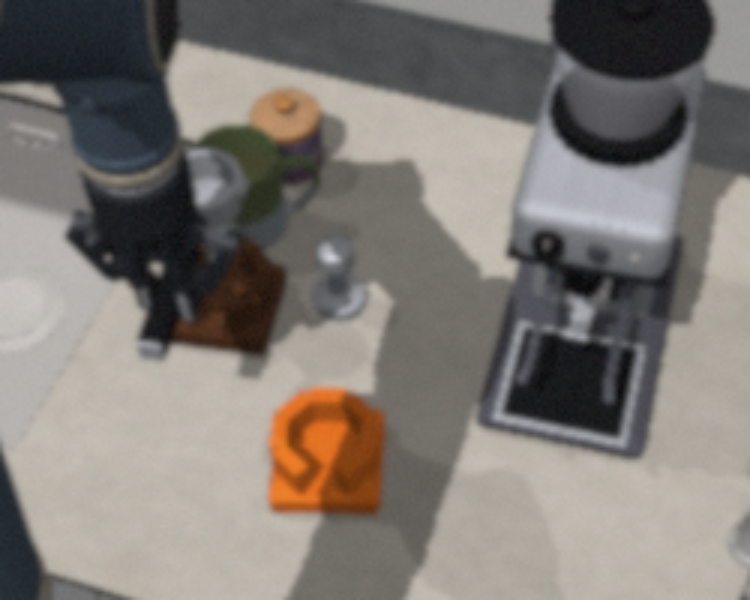

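```bash
cat >> h.py <<'E'
YG=0.075; DG=np.array([np.cos(YG),np.sin(YG)]); SEAT=np.array([0.578,-0.166]); OG=[np.pi,0,YG-np.pi]; L=0.108
def hand(x,y,z): # tcp for portafilter axis at fork x,y and tcp height z
    return [*(SEAT+(x-L)*DG+y*np.array([-DG[1],DG[0]])),z]
E
python3 - <<'E'
from h import *
print(robot.inverse_kinematics(hand(-.07,0,.08),OG))
robot.goto(hand(-.07,0,.16),OG)
print(robot.sense()["joint_pos"].round(2))
f=pfpose(); cv2.imwrite("pics/s3.png",cv2.resize(f["image"][80:280,170:420,::-1],None,fx=3,fy=3))
E
```

```text
[ 0.07319199  0.33276949  0.29986582  2.24007398 -0.17441374  0.58963614
  2.14871629]
[ 0.02  0.19  0.35  2.17 -0.09  0.79  2.07]
top 280 circ [ 0.1015 -0.0009] 0.0421 rim y range -0.0374 0.0393 plane slope x,y,z [0.0517 0.0433 0.0222] handle end x None tail med None
side few
t 7.35 tcp [ 0.4013 -0.1782  0.16  ] F [ 0.36 -0.54 -2.62] M [0.038 0.214 0.067] open 0.2624
```

View pics/s3.png

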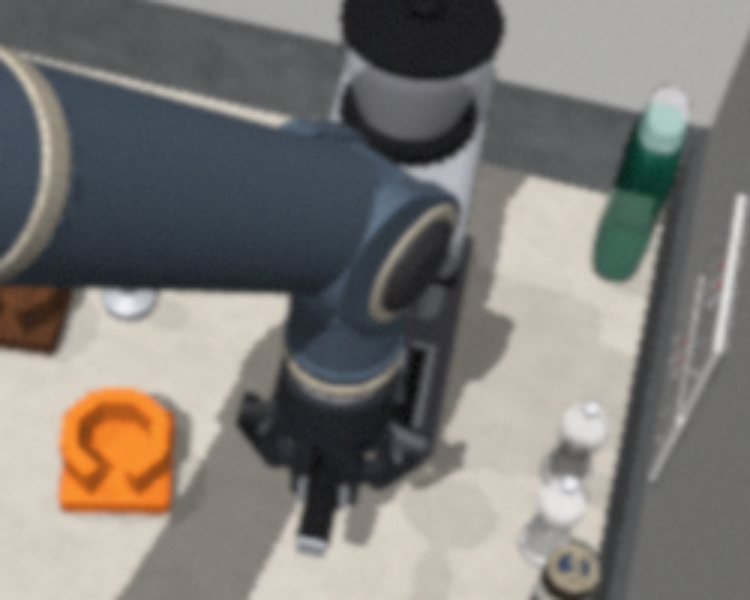

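The side view is blocked by the arm, but the bystanders are untouched. The top camera sees the rim, centred within 1 mm across. Next I'll fit the rim plane there.

```bash
python3 - <<'E'
from h import *
s=robot.sense(); p=s["tcp_pos"]; ps=s["tcp_rot"][2]+np.pi
R=np.array([[np.cos(ps),-np.sin(ps)],[np.sin(ps),np.cos(ps)]])
f=robot.grab_frame("top"); P=cloud(f).reshape(-1,3); P=P[~np.isnan(P[:,0])]
G=np.c_[(P[:,:2]-p[:2])@R,P[:,2]-p[2]]
q=G[(abs(G[:,1])<.045)&(G[:,0]>.05)&(G[:,0]<.16)&(G[:,2]>.014)&(G[:,2]<.05)]
print("x range",q[:,0].min(),q[:,0].max())
for cx in(.104,.106,.108,.11,.112):
    r=np.hypot(q[:,0]-cx,q[:,1]-.001); m=(r>.0285)&(r<.0345); k=q[m]
    A=np.c_[k[:,0]-.108,k[:,1],np.ones(len(k))]
    w=np.ones(len(k),bool)
    for _ in range(4):
        c=np.linalg.lstsq(A[w],k[w,2],rcond=None)[0]; e=k[:,2]-A@c; w=abs(e)<max(.0015,2*np.std(e[w]))*1
    print(cx,m.sum(),w.sum(),c.round(4),np.std(e[w]).round(4))
f=q[q[:,0]>.108]; e=[]
for a in np.radians(np.arange(-50,51,10)):
    d=np.array([np.cos(a),np.sin(a)]); e.append(((f[:,:2]-[.108,.001])@d).max())
print("front radii from .108",np.round(e,4))
E
```

```text
x range 0.05119873317534394 0.14387941690906345
0.104 123 114 [0.0744 0.0554 0.0221] 0.0034
0.106 149 124 [0.0416 0.0317 0.0235] 0.0025
0.108 170 138 [-0.002  -0.0067  0.0251] 0.0018
0.11 163 135 [ 0.0018 -0.0055  0.0252] 0.0017
0.112 133 117 [ 0.0019 -0.0015  0.0249] 0.0016
front radii from .108 [0.036  0.0361 0.0362 0.0362 0.0354 0.0359 0.0363 0.0356 0.0349 0.0347
 0.0349]
```

```bash
sed -i 's/L=0.108/L=0.1095/' h.py; python3 - <<'E'
from h import *
def rep(x,c):
    s=robot.sense(); F=s["wrist_force"]; d=(s["tcp_pos"][:2]-SEAT)
    print(round(x,4),c,"x",(d@DG+L).round(4),"Ffwd",(F[:2]@DG).round(2),"lat",(F[:2]@[-DG[1],DG[0]]).round(2),"z",F[2].round(2),"M",s["torque"].round(2),"t",round(s["t"],1))
Z=.0782
c=robot.move_straight(hand(-.07,0,Z),vel=0.06,contact_N=6); rep(-.07,c)
if not c:
  for x in np.arange(-.064,-.0339,.006):
    c=robot.move_straight(hand(x,0,Z),vel=0.03,contact_N=6); rep(x,c)
    if c: break
E
```

```text
-0.07 False x -0.0697 Ffwd -0.05 lat 0.08 z -3.15 M [0.01 0.16 0.01] t 9.0
-0.064 False x -0.0636 Ffwd -0.07 lat 0.64 z -3.37 M [-0.03  0.25  0.  ] t 9.4
-0.058 False x -0.0577 Ffwd -0.46 lat 0.55 z -2.21 M [0.01 0.24 0.04] t 9.7
-0.052 False x -0.0517 Ffwd 0.34 lat -0.64 z -2.45 M [-0.    0.22 -0.  ] t 10.1
-0.046 False x -0.0458 Ffwd 0.3 lat 0.24 z -2.66 M [ 0.01  0.25 -0.04] t 10.4
-0.04 False x -0.0398 Ffwd 0.16 lat 0.2 z -2.45 M [-0.03  0.23  0.01] t 10.8
-0.034 False x -0.0338 Ffwd 0.19 lat -0.9 z -2.85 M [-0.05  0.21  0.01] t 11.1
```

```bash
cat >> h.py <<'E'
def rep(x,c):
    s=robot.sense(); F=s["wrist_force"]; d=(s["tcp_pos"][:2]-SEAT)
    print(round(x,4),c,"x",(d@DG+L).round(4),"tz",s["tcp_pos"][2].round(4),"Ffwd",(F[:2]@DG).round(2),"lat",(F[:2]@[-DG[1],DG[0]]).round(2),"z",F[2].round(2),"M",s["torque"].round(2),"t",round(s["t"],1))
    return F[:2]@DG
E
python3 - <<'E'
from h import *
c=robot.move_straight(hand(-.034,0,.0735),vel=0.008,contact_N=3); rep(-.034,c)
z=robot.sense()["tcp_pos"][2]
Z=z+.0007 if c else z
robot.move_straight(hand(-.034,0,Z),vel=0.02); rep(0,0)
open("z","w").write(str(Z))
if c:
  for x in np.arange(-.031,-.0099,.003):
    c=robot.move_straight(hand(x,0,Z),vel=0.02,contact_N=9); F=rep(x,c)
    if c: break
E
```

```text
-0.034 True x -0.034 tz 0.0754 Ffwd 0.15 lat 0.4 z 1.89 M [ 0.02 -0.42 -0.01] t 11.5
0 0 x -0.0337 tz 0.0762 Ffwd 0.51 lat -1.33 z -0.18 M [-0.11 -0.26 -0.  ] t 11.8
-0.031 False x -0.0307 tz 0.0761 Ffwd -0.39 lat 0.42 z 1.57 M [-0.1  -0.22  0.01] t 12.1
-0.028 False x -0.028 tz 0.0761 Ffwd -1.34 lat -0.37 z 2.53 M [-0.08 -0.02 -0.03] t 12.4
-0.025 False x -0.0265 tz 0.0759 Ffwd -5.76 lat 1.49 z 4.67 M [-0.13  0.52  0.  ] t 12.7
-0.022 False x -0.0241 tz 0.0758 Ffwd -7.15 lat 0.6 z 5.04 M [-0.15  0.7   0.03] t 13.0
-0.019 False x -0.0215 tz 0.0758 Ffwd -7.78 lat 0.22 z 5.62 M [-0.21  0.81 -0.05] t 13.3
-0.016 False x -0.0189 tz 0.0758 Ffwd -9.36 lat 0.57 z 6.82 M [-0.21  1.02 -0.02] t 13.6
-0.013 False x -0.0164 tz 0.0758 Ffwd -9.98 lat 1.21 z 7.14 M [-0.22  1.13  0.  ] t 13.9
-0.01 False x -0.0139 tz 0.0757 Ffwd -10.93 lat 0.7 z 8.65 M [-0.24  1.29  0.04] t 14.2
```

```bash
python3 - <<'E'
from h import *
Z=float(open("z").read())
rep(0,0)
for dz in(.001,.002,.003):
    robot.move_straight(hand(-.012,0,Z+dz),vel=0.01); rep(dz,0)
print(robot.sense()["tcp_rot"])
f=robot.grab_frame("top"); g=robot.grab_frame("side")
cv2.imwrite("pics/s4.png",np.hstack([cv2.resize(f["image"][110:230,210:330,::-1],(400,400)),cv2.resize(g["image"][130:250,230:350,::-1],(400,400))]))
E
```

```text
0 0 x -0.0139 tz 0.0757 Ffwd -10.93 lat 0.7 z 8.65 M [-0.24  1.29  0.04] t 14.2
0.001 0 x -0.014 tz 0.0766 Ffwd -6.08 lat 0.44 z 2.87 M [-0.34  0.97 -0.09] t 14.6
0.002 0 x -0.0141 tz 0.0772 Ffwd -5.22 lat -1.7 z -1.4 M [-0.54  1.09 -0.15] t 14.8
0.003 0 x -0.0142 tz 0.078 Ffwd -5.04 lat -0.89 z -4.5 M [-0.54  1.44 -0.22] t 15.1
[ 3.13955194 -0.00710168 -3.06735438]
```

View pics/s4.png

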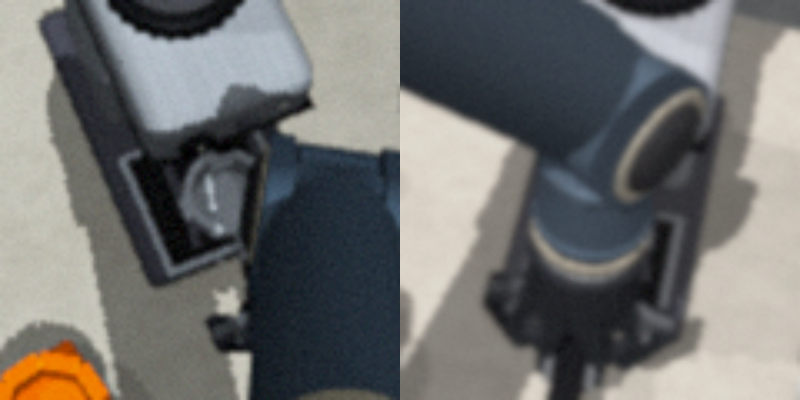

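The top crop shows the basket at (215,190) seated between the prongs under the head. Raising the hand relieved the down-pressure, and the push is now only about 5 N. I'll go on at this height.

```bash
python3 - <<'E'
from h import *
Z=float(open("z").read())+.0018
robot.move_straight(hand(-.012,0,Z),vel=0.01); rep(0,0)
for x in np.arange(-.0105,.0101,.0015):
    c=robot.move_straight(hand(x,0,Z),vel=0.01,contact_N=6); F=rep(x,c)
    if c or F<-10: break
E
```

```text
0 0 x -0.0141 tz 0.0772 Ffwd -6.92 lat -0.67 z -0.48 M [-0.58  1.39 -0.2 ] t 15.4
-0.0105 False x -0.0135 tz 0.077 Ffwd -8.0 lat -1.61 z 1.87 M [-0.51  1.68 -0.18] t 15.7
-0.009 False x -0.0122 tz 0.077 Ffwd -9.09 lat -0.6 z 1.49 M [-0.47  1.76 -0.16] t 16.0
-0.0075 False x -0.0083 tz 0.0774 Ffwd -3.64 lat -0.61 z -2.53 M [-0.3   1.08 -0.15] t 16.3
-0.006 False x -0.006 tz 0.0776 Ffwd -3.18 lat 0.82 z -4.38 M [-0.15  1.14 -0.09] t 16.6
-0.0045 False x -0.0044 tz 0.0778 Ffwd -2.13 lat 0.78 z -5.2 M [-0.1   1.09 -0.02] t 16.9
-0.003 False x -0.0029 tz 0.0779 Ffwd -2.28 lat 0.72 z -5.19 M [-0.1   1.07  0.04] t 17.2
-0.0015 False x -0.0009 tz 0.078 Ffwd -0.45 lat 0.27 z -7.46 M [-0.13  0.92  0.01] t 17.5
-0.0 False x 0.0007 tz 0.0781 Ffwd -0.23 lat -0.5 z -6.25 M [-0.11  0.77  0.  ] t 17.8
0.0015 False x 0.0012 tz 0.0779 Ffwd -2.8 lat -0.36 z -6.2 M [-0.14  1.12 -0.02] t 18.1
0.003 False x 0.0027 tz 0.0779 Ffwd -3.59 lat -0.6 z -5.95 M [-0.27  1.29 -0.01] t 18.4
0.0045 False x 0.0027 tz 0.0776 Ffwd -6.36 lat 0.29 z -2.79 M [-0.3   1.78 -0.07] t 18.7
0.006 False x 0.0027 tz 0.0775 Ffwd -10.92 lat 1.03 z 0.75 M [-0.36  2.3   0.05] t 19.0
```

Peak push was 9 N at x=-0.012, then the nib rode the rim at 2–3 N, then the force dropped near 0 (the click), then the buffer stopped it at x=+0.0027. Next: relax the hand, release and retreat.

```bash
python3 - <<'E'
from h import *
Z=float(open("z").read())+.0012
robot.move_straight(hand(.0025,0,Z),vel=0.01); rep(0,0)
robot.grip(0.35,40); rep(1,0)
robot.grip(1.0); rep(2,0)
c=robot.move_straight(hand(.0025,0,.125),vel=0.05,contact_N=8); rep(3,c)
if not c:
    robot.move_straight(hand(-.015,0,.2),vel=0.1)
    robot.goto([0.40,0.2,0.3],[np.pi,0,0.46-np.pi]); rep(4,0)
    D={}
    for n in("top","side"):
        f=robot.grab_frame(n); D[n]=f["image"][:,:,::-1]; P=cloud(f).reshape(-1,3); P=P[~np.isnan(P[:,0])]
        R=np.array([[np.cos(YG),-np.sin(YG)],[np.sin(YG),np.cos(YG)]]); G=np.c_[(P[:,:2]-SEAT)@R,P[:,2]]
        h=G[(abs(G[:,1])<.04)&(G[:,0]<-.055)&(G[:,0]>-.2)&(G[:,2]>.09)&(G[:,2]<.115)]
        if len(h)>10:
            k=np.polyfit(h[:,0],h[:,1],1); m=abs(h[:,1]-np.polyval(k,h[:,0]))<.006
            print(n,len(h),"end",h[:,0].min(),"y line",k,"z line",np.polyfit(h[m,0],h[m,2],1),"zmed",np.median(h[m,2]))
        a=G[(abs(G[:,1])<.006)&(G[:,0]<.03)&(G[:,0]>-.045)&(G[:,2]<.14)&(G[:,2]>.06)]
        a=a[np.argsort(a[:,0])]; print(n,a[:,[0,2]].round(3).tolist())
    cv2.imwrite("pics/s5.png",np.hstack([cv2.resize(D["top"][110:230,210:330],(400,400),interpolation=2),cv2.resize(D["side"][130:250,230:350],(400,400),interpolation=2)]))
E
```

```text
0 0 x 0.0027 tz 0.0775 Ffwd -3.56 lat 0.19 z -2.42 M [-0.2   1.23 -0.01] t 19.5
1 0 x 0.005 tz 0.0784 Ffwd 0.84 lat 0.53 z 0.04 M [-0.03 -0.03  0.03] t 19.8
2 0 x 0.0025 tz 0.0773 Ffwd -0.36 lat -0.48 z -0.7 M [ 0.03  0.03 -0.03] t 20.4
3 False x 0.0023 tz 0.1247 Ffwd -0.42 lat 0.36 z -0.21 M [ 0.   -0.04 -0.03] t 21.5
4 0 x -0.0402 tz 0.2996 Ffwd -0.19 lat 0.43 z 0.68 M [-0.04  0.01  0.01] t 23.8
top 372 end -0.1628669055275315 y line [0.01526285 0.00174114] z line [0.00332177 0.09695882] zmed 0.09663565158761385
top [[-0.045, 0.093], [-0.044, 0.096], [-0.044, 0.093], [-0.042, 0.091], [-0.042, 0.092], [-0.041, 0.089], [-0.04, 0.089], [-0.04, 0.09], [-0.04, 0.091], [-0.039, 0.091], [-0.038, 0.09], [-0.037, 0.089], [-0.037, 0.089], [-0.037, 0.091], [-0.036, 0.09], [-0.035, 0.09], [-0.035, 0.091], [-0.034, 0.089], [-0.033, 0.087], [-0.032, 0.092], [-0.032, 0.089], [-0.031, 0.084], [-0.031, 0.099], [-0.031, 0.088], [-0.03, 0.1], [-0.03, 0.102], [-0.029, 0.1], [-0.029, 0.086], [-0.029, 0.101], [-0.029, 0.087], [-0.029, 0.088], [-0.028, 0.102], [-0.028, 0.104], [-0.028, 0.101], [-0.027, 0
[... 2945 characters left out ...]
, [0.013, 0.073], [0.014, 0.107], [0.014, 0.076], [0.014, 0.11], [0.014, 0.108], [0.015, 0.074], [0.016, 0.105], [0.016, 0.071], [0.017, 0.107], [0.017, 0.105], [0.018, 0.073], [0.018, 0.074], [0.018, 0.075], [0.019, 0.075], [0.019, 0.105], [0.019, 0.07], [0.02, 0.072], [0.021, 0.073], [0.021, 0.102], [0.021, 0.074], [0.021, 0.075], [0.022, 0.074], [0.022, 0.103], [0.023, 0.103], [0.023, 0.075], [0.024, 0.101], [0.024, 0.076], [0.024, 0.075], [0.024, 0.073], [0.025, 0.103], [0.025, 0.103], [0.025, 0.101], [0.025, 0.104], [0.025, 0.104], [0.026, 0.1], [0.026, 0.106], [0.027, 0.074], [0.027, 0.076], [0.028, 0.106], [0.028, 0.102], [0.029, 0.072], [0.029, 0.103], [0.029, 0.105], [0.029, 0.106]]
```

View pics/s5.png

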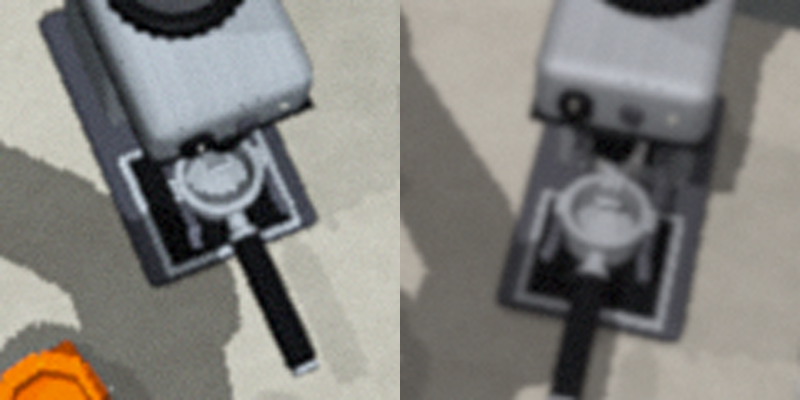

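The portafilter sits level and straight (yaw error under 0.02) at x≈+2.5 mm. To tell dropped (0.07) from riding (0.14), I'll compare the lip's height with the initial images.

```bash
python3 - <<'E'
from h import *
R=np.array([[np.cos(YG),-np.sin(YG)],[np.sin(YG),np.cos(YG)]])
for n in("top","side"):
    r={}
    for k,f in(("before",dict(np.load(n+".npz"))),("now",robot.grab_frame(n))):
        P=cloud(f).reshape(-1,3); P=P[~np.isnan(P[:,0])]
        G=np.c_[(P[:,:2]-SEAT)@R,P[:,2]]
        a=G[(abs(G[:,1])<.008)&(G[:,0]<.032)&(G[:,0]>-.004)&(G[:,2]<.14)&(G[:,2]>.09)]
        print(n,k,len(a),"z by x bin:",[(round(x,3),np.median(a[abs(a[:,0]-x)<.0025][:,2]).round(4)) for x in np.arange(0,.031,.005) if (abs(a[:,0]-x)<.0025).sum()>1])
        if k=="before": lo=G[(abs(G[:,1])<.008)&(G[:,0]<.05)&(G[:,2]<.14)&(G[:,2]>.09)]; print("xmax",lo[:,0].max())
E
```

```text
top before 42 z by x bin: [(np.float64(0.0), np.float64(0.1081)), (np.float64(0.005), np.float64(0.1057)), (np.float64(0.01), np.float64(0.1025)), (np.float64(0.015), np.float64(0.0994)), (np.float64(0.02), np.float64(0.0957))]
xmax 0.02151890691033297
top now 37 z by x bin: [(np.float64(0.0), np.float64(0.1127)), (np.float64(0.005), np.float64(0.1113)), (np.float64(0.01), np.float64(0.1082)), (np.float64(0.015), np.float64(0.1047)), (np.float64(0.02), np.float64(0.1008))]
side before 52 z by x bin: [(np.float64(0.0), np.float64(0.111)), (np.float64(0.005), np.float64(0.1092)), (np.float64(0.01), np.float64(0.1044)), (np.float64(0.015), np.float64(0.1023)), (np.float64(0.02), np.float64(0.0972)), (np.float64(0.025), np.float64(0.0993)), (np.float64(0.03), np.float64(0.101))]
xmax 0.049030289179564986
side now 52 z by x bin: [(np.float64(0.0), np.float64(0.1154)), (np.float64(0.005), np.float64(0.112)), (np.float64(0.015), np.float64(0.1065)), (np.float64(0.02), np.float64(0.1036)), (np.float64(0.025), np.float64(0.1032)), (np.float64(0.03), np.float64(0.1053))]
```

The lip rose about 4.5–5 mm, which fits the dropped nib; riding on the rim would give about 9 mm. The force trace agrees, so I'm handing in.

```bash
python3 -c "
from h import *
print(robot.close_job(), robot.sense()['t'])"
```

```text
the job is handed in; nothing more can be done
the job is handed in; nothing more can be done
```

The portafilter now hangs hands-free in the grinder's fork, level, with its handle straight out. The force trace and lip height indicate the hold-down arm has clicked down behind the rim. The job was handed in at about 24 s, and no verdict was returned.

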